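# Shut the red gas valve under the sliding cover

## Task

Push the white cover of the gas valve box to the left (as the robot sees it), all the way to the end stop, then push the red valve handle round clockwise until it is fully shut, across its pipe. Only push with the fingers: do not pinch the tab or the red handle or lift the cover, leave the blue handle as it is and the things standing around undisturbed.

Things in the scene. Friction and masses are not known exactly. Their poses are not given: they have to be found in the camera images.
- box: Fixed blue gas valve box, 200 (x) x 520 (y) x 97 mm tall; origin: centre of underside; x away from the robot, y left along the box (yaw up to 0.3 rad). Right part (y -250 to -10, x -80 to 80 mm): open well holding two valves; left part: closed deck, top at 80 mm. The cover slides along y on two runners (tops at 85 mm) between side lips and end stops (tops at 97 mm).
- cover: Loose white cover, 182 (x) x 245 (y) x 6 mm, 0.3 to 0.55 kg, on the runners, 3 mm play each side; origin: centre of underside, axes as the box. Starts at box y -126 to -113 mm, hiding the well; at the left end stop its centre is at box y +127 mm. Grey tab upright at its centre: 70 (x) x 20 mm (y, with its black faces), top 36 mm above the cover's underside. Slides with 2 to 4 N.
- tab_right: Black rubber pad on the right (-y) face of the cover's tab, 66 x 4 x 20 mm, spanning 10 to 30 mm above the cover's underside; fixed to the cover; its origin and axes are the cover's.
- tab_left: Black rubber pad on the left (+y) face of the tab; likewise.
- red_axis (a point): Point on the red handle's vertical turning axis at the handle's mid-height, 59 mm above the box's underside. At box x +30 mm and box y -185 or -80 mm; the blue valve has the other place. Axes as the box. The brass valve body below tops out at 46 mm, the copper pipe (along box x) at 39 mm above the box's underside.
- red_handle (a joint): Angle of the red quarter-turn handle, rad. 0 = open, pointing to the robot (box -x) along its pipe; turns clockwise from above, tip moving left (box +y), to 1.571 = shut at its stop, pointing left across the pipe. Starts 0 to 0.25; stays where left; 3 N at 40 mm out turns it. Bar 55 mm long from the axis, 22 mm wide over its side pads, spanning 49 to 69 mm above the box's underside.
- red_tip (a point): The outer end of the red handle, at mid-height, 55 mm from its axis.
- red_right_side: Pad on the red handle's trailing side (right side when open; the side to push), 36 x 4 x 14 mm, 16 to 52 mm out from the axis. Its origin lies on the handle's axis, 6 mm above the box's underside; its -x points along the handle to the tip.
- red_left_side: Pad on the red handle's leading side (left side when open); likewise.
- blue_axis (a point): The same point on the turning axis of the blue handle.
- blue_handle (a joint): Blue handle: same shape, angles and travel as the red one. It must stay as it is.
- blue_tip (a point): The outer end of the blue handle, at mid-height, 55 mm from its axis.
- reagent: Bystander, loose: amber glass bottle with blue cap, 60 mm across, 130 mm tall; origin: centre of its underside. Leave it alone.
- oil: Bystander, loose: small amber immersion-oil bottle with black cap, 28 mm across, 55 mm tall; origin: centre of its underside. Leave it alone.
- beaker: Bystander, loose: glass beaker, 70 mm across, 85 mm tall; origin: centre of its underside. Leave it alone.
- slide_box: Bystander, loose: yellow plastic microscope-slide box, 85 x 105 x 34 mm; origin: centre of its underside. Leave it alone.
- objective: Bystander, loose: steel microscope objective standing on the bench, 28 mm across, 42 mm tall; origin: centre of its underside. Leave it alone.
- dish: Bystander, loose: clear closed petri dish, 90 mm across, 14 mm tall; origin: centre of its underside. Leave it alone.
- wash: Bystander, loose: white wash bottle with red cap, 64 mm across, 150 mm tall; origin: centre of its underside. Leave it alone.

How it is judged (in metres and radians):
On the way, in this order (a step that is already met when the one before it is completed fails the run):
1. the cover is slid aside, within 15 mm of the left end stop (y of cover in the frame of box above 0.112 m), for 0.2 s.
2. the red handle is pushed shut (within 0.12 rad of its stop) (value of joint red_handle above 1.45 rad), for 0.2 s.
At the end, for the whole second after the job is handed in: The cover lies flat on its runners, at rest, within 15 mm of the left end stop; the red handle is at rest within 0.12 rad of shut; the blue handle's tip is within 10 mm of where it was; every bystander stands upright within 20 mm of where it was (y of cover in the frame of box above 0.112 m and z of cover in the frame of box between 0.08 and 0.09 m and linear speed of cover below 0.01 m/s and value of joint red_handle above 1.45 rad and velocity of joint red_handle between -0.05 and 0.05 rad/s and distance of blue_tip from where it was at the start of the episode below 0.01 m and distance of each of reagent, oil, beaker, slide_box, objective, dish, wash from where it was at the start of the episode below 0.02 m and angle between each of reagent, oil, beaker, slide_box, objective, dish, wash's own z axis and vertical below 0.2 rad); the robot touches nothing.
It fails at once if the cover is lifted more than 12 mm off its runners or tipped (z of cover in the frame of box above 0.097 m or angle between cover's own z axis and vertical above 0.15 rad).
It fails at once if the tab is pinched: both its faces pressed by the fingers with over 3 N at once (contact force between the fingers and tab_right above 3 N and contact force between the fingers and tab_left above 3 N).
It fails at once if the red handle is pinched: both its sides pressed by the fingers with over 3 N at once (contact force between the fingers and red_right_side above 3 N and contact force between the fingers and red_left_side above 3 N).
It fails at once if the blue handle is moved by more than 10 mm at its tip (distance of blue_tip from where it was at the start of the episode above 0.01 m).
It fails at once if a bystander is moved over 20 mm (lifted or carried) or tipped (not (distance of reagent from where it was at the start of the episode below 0.02 m) or not (distance of oil from where it was at the start of the episode below 0.02 m) or not (distance of beaker from where it was at the start of the episode below 0.02 m) or not (distance of slide_box from where it was at the start of the episode below 0.02 m) or not (distance of objective from where it was at the start of the episode below 0.02 m) or not (distance of dish from where it was at the start of the episode below 0.02 m) or not (distance of wash from where it was at the start of the episode below 0.02 m) or not (angle between reagent's own z axis and vertical below 0.2 rad) or not (angle between oil's own z axis and vertical below 0.2 rad) or not (angle between beaker's own z axis and vertical below 0.2 rad) or not (angle between slide_box's own z axis and vertical below 0.2 rad) or not (angle between objective's own z axis and vertical below 0.2 rad) or not (angle between dish's own z axis and vertical below 0.2 rad) or not (angle between wash's own z axis and vertical below 0.2 rad)).
It also fails if it takes over 51 s, if anything falls off the work surface, if the arm or the gripper's body presses on something with over 40 N, if the wrist force passes 120 N, or if a joint passes its speed limit or range.

## Robot

A 6-joint arm with a two-finger parallel gripper is mounted at the origin on the work surface. World frame = base frame: x ahead of the robot, y to its left, z up, the work surface at z = 0. Lengths are in m, angles in degrees, forces in N, time in s.
With the tool pointing down it reaches from about 0.325 to 0.85 m from the base axis. Payload 15.5 kg.
Tool frame: the origin (TCP) lies at the very end of the fingers, on their centre line; the grasp point (between the pads) lies arm.grip_depth behind it (arm.grip_depth is the distance from the TCP to the grasp point, in m); z points along the fingers, y is the direction in which the jaws open and shut (so a half turn about z gives the same grasp; the last joint's range is limited). The gripper opens to 91 mm and grips with 3 to 60 N. Pads are 32 mm wide; open, the fingers measure 118 mm over their backs; the gripper's body (76 mm by 178 mm) begins 60 mm behind the grasp point.
Start: joints at [64.372, 28.281, 77.091, -0, 74.628, -5.472], TCP at [0.215, 0.587, 0.214] pointing down, gripper open.
Joint ranges: [-166.48, 166.48], [-47.26, 123.95], [12.59, 153.08], [-70.14, 250.14], [6.76, 159.57], [-176.63, 176.63]. Speed limits (degrees/s): [108.29, 108.29, 147.25, 172.46, 172.46, 172.46].

## Interface

Orientations are given as a 3x3 rotation matrix whose columns are the frame's x, y, z axes.
In Python, from rig import arm gives the robot as it stands. Calls block until the motion is done:
- arm.move_to(position, orientation): joint-space move of the TCP to a pose.
- arm.move_l(position, orientation=None, feed=0.15): straight line of the TCP; orientation=None keeps the orientation; feed is the mean speed in m/s.
- arm.move_joints(angles): joint-space move.
- arm.grip(opening): finger opening in m; the grip force is fixed at half the most; returns when the fingers have stopped.
- arm.sleep(seconds).
- arm.solve_ik(position, orientation): joint angles nearest the present ones, or None.
- arm.snapshot(name): name is "side" or "top" or "wrist"; returns the picture (480x640x3 uint8, red, green, blue); there is no depth.
- arm.get_calibration(name): a dict with "intrinsics" (3x3 intrinsics, pixels), "cam_to_world" (4x4, takes a point from camera to world coordinates). Camera axes: x right, y down, z forward; pixel columns grow to the right and rows downward; lengths in m; the calibration is good to about 2 mm. A picture is of the moment at which its call begins: read the wrist's pose just before it. get_calibration takes no time and is no camera call; for the wrist camera it gives the pose at the moment of the call.
A pose or a line that the arm cannot do raises arm.Unreachable and nothing moves.
- arm.sign_off(): hands the job in, once; it reports no verdict.
Readings, each from a call of its own:
- arm.current_t(): time.
- arm.current_joint_positions(): joint angles.
- arm.current_dq(): joint speeds.
- arm.current_tau(): joint torques, N m.
- arm.current_ee_pos(): TCP position.
- arm.current_tool_rot(): TCP orientation.
- arm.current_force(): force on the tool from outside, world axes, zero at the start.
- arm.current_torque(): the same for the moment, N m.
- arm.current_width(): finger opening in m.
Only numpy, scipy, OpenCV 4.12 (cv2) and the standard library are available. Lean on these libraries where they do the work, as an engineer would, in place of code of your own. Each camera call takes 0.05 s, during which the arm holds its last target. There are 200 camera calls.

## Working session

There is one attempt and no reset: what is moved stays moved. The work goes in short steps, each a Python script; the robot and the scene stay as the last script left them, time stands still between calls to the robot, and variables do not carry over. Pictures are saved under pics/ and viewed, about 8 in all and at most 12, crops included, and the job is handed in when it is done.

```bash
mkdir -p pics
python3 - <<'E'
from rig import arm
import cv2
for n in("top","side"):
    cv2.imwrite(f"pics/{n}0.png",arm.snapshot(n)[:,:,::-1]); c=arm.get_calibration(n); print(c["intrinsics"],c["cam_to_world"])
print(arm.current_t(),arm.grip_depth,arm.current_tool_rot())
E
```

```text
[[557.5797499    0.         325.51123403]
 [  0.         557.5797499  245.506125  ]
 [  0.           0.           1.        ]] [[-0.00791872 -0.98449524  0.17523245  0.32719969]
 [-0.99987743  0.00542857 -0.01468538  0.0486159 ]
 [ 0.01350642 -0.17532726 -0.98441756  1.1689932 ]
 [ 0.          0.          0.          1.        ]]
[[552.60289041   0.         328.45752699]
 [  0.         552.60289041 229.83907631]
 [  0.           0.           1.        ]] [[ 0.93693803 -0.22832389  0.26460409  0.22625132]
 [-0.34874223 -0.56109629  0.75069955 -0.8357874 ]
 [-0.02293426 -0.79563758 -0.60533864  0.80688442]
 [ 0.          0.          0.          1.        ]]
0.1 0.0188 [[-9.38757107e-01  3.44579301e-01 -4.46857309e-04]
 [ 3.44579579e-01  9.38756626e-01 -9.54459247e-04]
 [ 9.06033598e-05 -1.04998330e-03 -9.99999445e-01]]
```

View pics/top0.png

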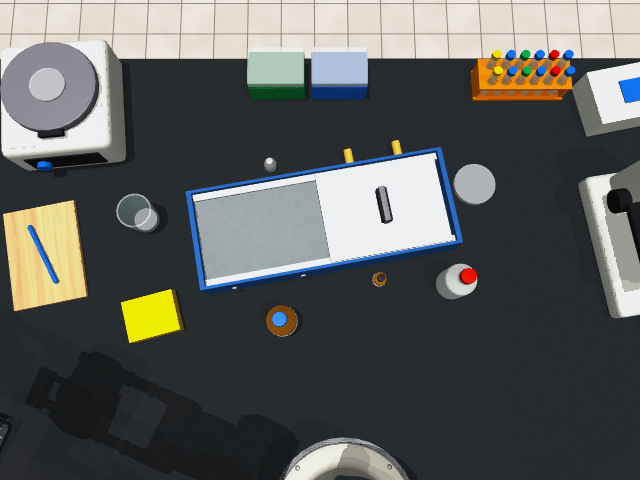

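View pics/side0.png

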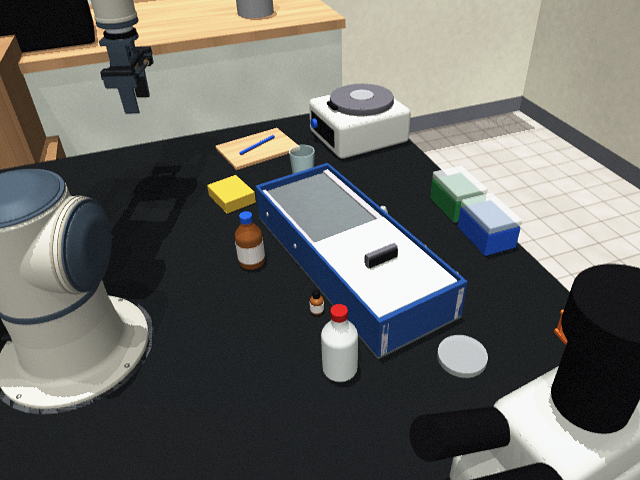

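Run:
```python
import cv2
i=cv2.imread("pics/top0.png")[140:300,180:480]
cv2.imwrite("pics/c.png",cv2.resize(i,(780,416),interpolation=cv2.INTER_CUBIC))
```

```text
(no output)
```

View pics/c.png

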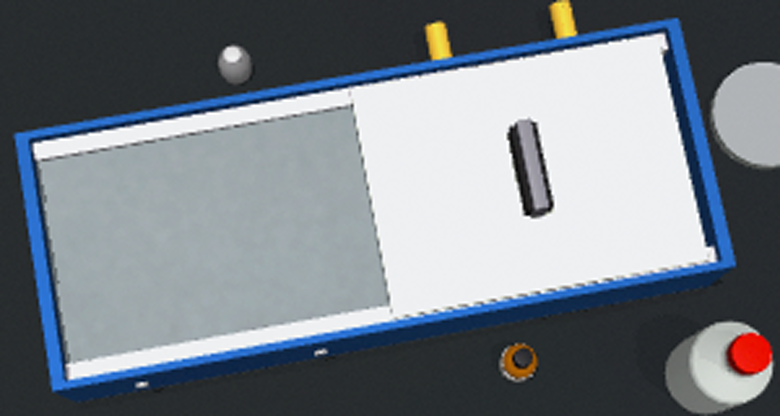

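```bash
cat > h.py <<'E'
from rig import arm
import numpy as np, cv2
from scipy.optimize import least_squares
def proj(n,P,c=None):
    c=c or arm.get_calibration(n); T=np.linalg.inv(c["cam_to_world"])
    q=(np.atleast_2d(P)@T[:3,:3].T+T[:3,3])@c["intrinsics"].T
    return q[:,:2]/q[:,2:]
def ray(n,uv,z,c=None):
    c=c or arm.get_calibration(n); M=c["cam_to_world"]
    d=M[:3,:3]@np.linalg.solve(c["intrinsics"],[uv[0],uv[1],1]); o=M[:3,3]
    return o+d*(z-o[2])/d[2]
def R2(a): return np.array([[np.cos(a),-np.sin(a)],[np.sin(a),np.cos(a)]])
E
python3 - <<'E'
from h import *
k=np.array([[.1,.26,.097],[.1,-.26,.097],[-.1,-.26,.097],[-.1,.26,.097]])
t=np.array([[15,134],[679,18],[735,265],[56,391]])/2.6+[180,140]-.3
s=np.array([[327,166],[465,281],[381,320],[257,187]])
def W(p): return np.c_[k[:,:2]@R2(p[2]).T+p[:2],k[:,2]]
for nm,f in (("both",lambda p:np.r_[(proj("top",W(p))-t).ravel(),(proj("side",W(p))-s).ravel()]),("top",lambda p:(proj("top",W(p))-t).ravel())):
    r=least_squares(f,[.5,0,.15]); print(nm,r.x.round(4),r.fun.round(1))
    p=r.x
    for u in ((524,120),(540,212),(533,167)):
        q=ray("top",np.array(u)/2.6+[180,140]-.3,.121); print(u,((q[:2]-p[:2])@R2(p[2])).round(4))
for n,u,z in (("reagent",(279,319),.13),("wash",(468,276),.15),("oil",(380,278),.055),("dish",(475,184),.014),("obj",(270,160),.042)):
    print(n,ray("top",u,z).round(3),((ray("top",u,z)[:2]-p[:2])@R2(p[2])).round(3))
E
```

```text
both [0.5777 0.0357 0.1784] [-0.1 -0.6  0.  -1.1  0.9 -0.6 -1.  -0.4 -0.4 -3.4  2.1  0.1 -1.7  2.8
 -2.7 -1.2]
(524, 120) [ 0.0328 -0.12  ]
(540, 212) [-0.0385 -0.1174]
(533, 167) [-0.004  -0.1193]
top [0.5764 0.0356 0.178 ] [-0.  -0.   0.1 -0.5  1.   0.1 -1.   0.2]
(524, 120) [ 0.0341 -0.1202]
(540, 212) [-0.0372 -0.1176]
(533, 167) [-0.0026 -0.1194]
reagent [0.375 0.12  0.13 ] [-0.184  0.119]
wash [ 0.45  -0.229  0.15 ] [-0.171 -0.238]
oil [ 0.459 -0.077  0.055] [-0.136 -0.09 ]
dish [ 0.666 -0.292  0.014] [ 0.03  -0.338]
obj [0.712 0.147 0.042] [0.153 0.086]
```

```bash
cat >> h.py <<'E'
BX=np.array([.577,.0356]); YAW=.178
def w(x,y,z): return np.r_[BX+R2(YAW)@[x,y],z]
def rot(a):  # tool down, tool y (jaws) at angle a in the box frame from box +y
    y=np.r_[R2(YAW+a)@[0,1],0]; z=np.array([0,0,-1.]); return np.c_[np.cross(y,z),y,z]
def F(): return R2(YAW).T@np.array(arm.current_force())[:2]
def box(p): return R2(YAW).T@(np.array(p)[:2]-BX)
E
python3 - <<'E'
from h import *
arm.grip(0); print(arm.current_width())
for a in (0,np.pi):
    print(arm.solve_ik(w(0,-.17,.2),rot(a)))
a=0
arm.move_to(w(0,-.170,.2),rot(a)); arm.move_l(w(0,-.170,.099),feed=.12)
print(arm.current_t(),box(arm.current_ee_pos()),F())
y=-.170
arm.move_l(w(0,y+.03,.099),feed=.06); print(arm.current_t(),F(),arm.current_force())
cv2.imwrite("pics/top1.png",arm.snapshot("top")[:,:,::-1])
E
```

```text
0.00038560439036131207
[-1.77463464e+01  2.87145238e+01  7.86664604e+01 -2.54444375e-14
  7.26190157e+01 -1.17944995e+02]
[-1.77463464e+01  2.87145238e+01  7.86664604e+01 -2.54444375e-14
  7.26190157e+01  6.20550048e+01]
5.3333 [ 0.00044964 -0.17021859] [-0.00300976  0.24247423]
5.9833 [0.107988   1.18218568] [-0.10303784  1.18262741  0.23103032]
```

View pics/top1.png

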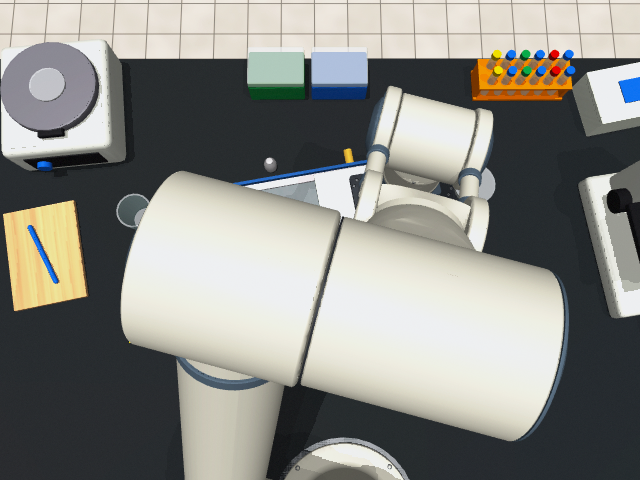

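Run:
```python
from h import *
y=-.140
for y in (-.11,.0,.085): arm.move_l(w(0,y,.099),feed=.09); print(y,arm.current_t(),F())
f0=F()[1]
while y<.115:
    y+=.003; arm.move_l(w(0,y,.099),feed=.04); f=F(); print(round(y,3),f.round(1))
    if f[1]<f0-12: break
print(box(arm.current_ee_pos()))
arm.move_l(w(0,y-.03,.099)); arm.move_l(w(0,y-.03,.2),feed=.2)
q=arm.current_joint_positions(); arm.move_joints([60,*q[1:]])
print(arm.current_t())
cv2.imwrite("pics/top2.png",cv2.resize(arm.snapshot("top")[140:300,180:480,::-1],(780,416),interpolation=cv2.INTER_CUBIC))
```

```text
-0.11 6.5167 [-0.22706434  0.18984252]
0.0 7.8917 [-0.30087814  0.56775766]
0.085 8.9833 [0.26086085 0.33109684]
0.088 [ 0.2 -0.6]
0.091 [-0.1 -0.1]
0.094 [ 0.2 -0.1]
0.097 [ 0.  -0.9]
0.1 [-0.8 -0.4]
0.103 [-1. -0.]
0.106 [0.1 0.2]
0.109 [ -3.8 -10.8]
0.112 [ -5.4 -36.4]
[-0.00072983  0.1083971 ]
14.1417
```

View pics/top2.png

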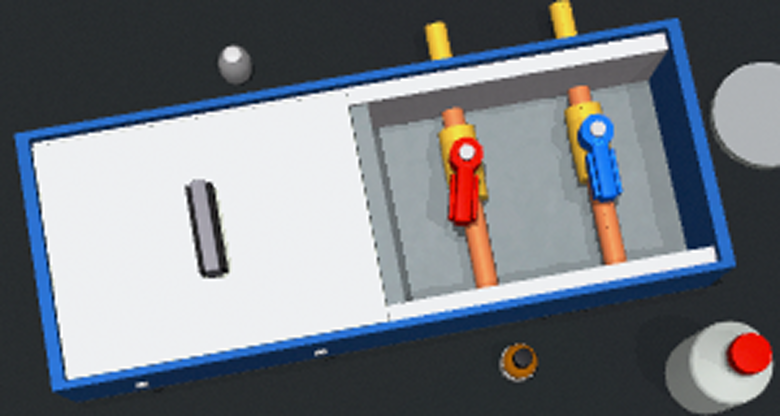

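Run:
```python
from h import *
o=np.array([180,140])-.3
for u,z in (((467,152),.075),((462,221),.069),((598,128),.075),((608,197),.069)): print(box(ray("top",np.array(u)/2.6+o,z)).round(4))
print("tab",box(ray("top",np.array((206,228))/2.6+o,.121)).round(4))
A=np.array([.03,-.08])
def pose(th,off,r=.036,z=.053):
    d=np.array([-np.cos(th),np.sin(th)]); n=np.array([-np.sin(th),-np.cos(th)])
    p=A+r*d+off*n; return w(*p,z),rot(-th)
P,R=pose(.2,.038,z=.2); print(arm.solve_ik(P,R),arm.solve_ik(*pose(1.57,.021)))
arm.move_to(P,R); arm.move_l(pose(.2,.038)[0],feed=.12); f0=F(); print(arm.current_t(),f0,arm.current_force())
for th in np.r_[np.arange(.2,1.5,.13),np.arange(1.5,1.72,.03)]:
    arm.move_l(*pose(th,.021),feed=.05); f=F()-f0; n=f@[-np.sin(th),-np.cos(th)]
    print(round(th,2),f.round(1),round(n,1))
    if n>12 and th>1.4 or np.linalg.norm(f)>30: break
print(arm.current_t())
p,_=pose(th,.05); arm.move_l(p,feed=.1); p[2]=.2; arm.move_l(p,feed=.2)
q=arm.current_joint_positions(); arm.move_joints([60,*q[1:]])
print(arm.current_t(),arm.current_force())
cv2.imwrite("pics/top3.png",cv2.resize(arm.snapshot("top")[120:340,100:500,::-1],(800,440),interpolation=cv2.INTER_CUBIC))
```

```text
[ 0.0284 -0.0788]
[-0.0236 -0.065 ]
[ 0.0288 -0.1835]
[-0.0255 -0.1808]
tab [-0.0048  0.1276]
[-1.31329824e+01  2.61317869e+01  8.34183105e+01 -2.54444375e-14
  7.04499026e+01 -1.01872475e+02] [-6.35382537e+00  3.69024564e+01  9.07526777e+01 -2.54444375e-14
  5.23448660e+01 -1.65981003e+01]
18.0333 [ 0.34752249 -0.26388947] [ 0.38875623 -0.19818709  0.58066463]
0.2 [0.7 0.3] -0.4
0.33 [-0.3 -0.7] 0.7
0.46 [-0.5  0.4] -0.1
0.59 [-0.7  0.5] -0.0
0.72 [-0.3 -0.2] 0.4
0.85 [-0.7  0.4] 0.2
0.98 [-0.9  0.5] 0.5
1.11 [-0.2  0.4] -0.0
1.24 [-0.4  0.2] 0.3
1.37 [0.4 0.8] -0.6
1.5 [-0.7  0.4] 0.6
1.53 [-2.7 -0.2] 2.7
1.56 [-1.9 -0.9] 1.9
1.59 [-1.8 -0.6] 1.8
1.62 [-7.7 -2.3] 7.5
1.65 [-14.3  -4. ] 14.0
22.6083
26.1667 [ 0.49189453 -0.3092125  -0.39321124]
```

View pics/top3.png

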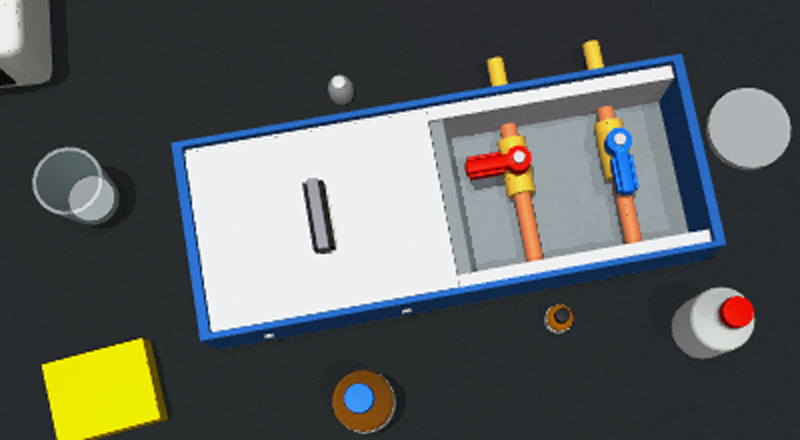

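Run:
```python
from h import *
o=np.array([100,120])-.25
a,t=[box(ray("top",np.array(u)/2+o,z)) for u,z in (((520,157),.075),((467,168),.069))]
d=t-a; th=np.arctan2(d[1],-d[0]); print(a,t,"angle",th)
if th>1.45: arm.sign_off(); print("signed",arm.current_t())
```

```text
[ 0.02810849 -0.07966142] [ 0.02806638 -0.0251657 ] angle 1.5700235223625654
the job is handed in; nothing more can be done
the job is handed in; nothing more can be done
```

I did both steps and handed the job in, with about 26 s of the 51 s used; I got no verdict back. All pushing was with closed fingers, so neither the tab nor the red handle was pinched.

- **Cover:** I pushed the tab from its right side to the left end stop. The force rose to 36 N there, and the camera puts the cover's centre at box y ≈ +0.128 m (stop at 0.127, needed above 0.112).
- **Red handle:** I pushed it clockwise on its trailing side, turning the fingers with it, until it met its stop at about 14 N. The final picture gives an angle of about 1.57 rad (needed above 1.45).
- **Everything else:** The blue handle looks unchanged and the bystanders upright and in place, judged by eye from the final picture. The arm was raised and swung clear, with wrist force near zero.

No check failed or disagreed.

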